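# Unlock the lens case's lid stay and shut the lid

## Robot

A 6-joint arm with a two-finger parallel gripper is mounted at the origin on the work surface. World frame = base frame: x ahead of the robot, y to its left, z up, the work surface at z = 0. Lengths are in m, angles in rad, forces in N, time in s.
With the tool pointing down it reaches from about 0.225 to 0.875 m from the base axis. Payload 3.4 kg.
Tool frame: the origin (TCP) lies midway between the tips of the shut fingers; the grasp point (between the pads) lies 19 mm behind it (manip.pinch_z is the distance from the TCP to the grasp point, in m); z points along the fingers, y is the line along which they close (so a half turn about z gives the same grasp; the last joint's range is limited). The gripper opens to 85 mm and grips with 20 to 120 N. Pads are 22 mm wide; open, the fingers measure 114 mm over their backs; the gripper's body (76 mm by 85 mm) begins 54 mm behind the grasp point. The pads swing forward as they close: fully open they stand 13 mm farther back than shut.
Start: joints at [1.177, 0.276, 1.505, -0, 1.361, -0.121], TCP at [0.155, 0.554, 0.231] pointing down, gripper open.
Joint ranges: [-2.89, 2.89], [-0.75, 2.08], [0.22, 2.7], [-1.18, 4.32], [0.11, 2.71], [-2.7, 2.7]. Speed limits (rad/s): [2.57, 2.57, 3.14, 3.14, 3.14, 3.14].

## Interface

Orientations are given as a unit quaternion [w, x, y, z].
In Python, from rig import manip gives the robot as it stands.
- The arm moves only by the tool carry_out, never from a script. Its arguments are lists of equal length, an entry for each row: "delta_pos": the shift along the tool's x, y, z scaled (see below), a list of three; "turn": the turn, a rotation vector about the tool's x, y, z scaled (see below), a list of three; "claw": the closure, from -1 (fully open) to 1 (shut). A call has 1 to 12 rows; each row is the pose to reach, as a shift and turn from the pose commanded when the call began, along the tool's axes at that moment; what a row does not reach only later rows make up. The controller multiplies each number of a shift by 400 mm and each number of a turn by 30 degrees. A row lasts 1/10 s, in which the tool goes at most 50 mm and 8.59 degrees, less where a joint would pass 70% of its speed; a pose out of reach is approached as far as the arm can. A call with a number of a shift or a turn outside -1 to 1 is refused whole. A call with a gripper value outside its range is refused whole. The fingers move at their own pace and stop on an object; "force" is the grip in N (left out, the last holds). Time passes only in rows, so rows that repeat a pose let the fingers close. It gives the time, the measured TCP pose, the force, the opening and the grip force at its end, in the units of the state.
- manip.get_state(): the state, without advancing time (a new reading comes with each control period).
- manip.get_image(name): name is "side" or "top" or "wrist"; returns a dict with "image" (480x640x3 uint8, red, green, blue), "z_map" (480x640 float32, m along the optical axis (not along the pixel's ray), 0 where there is no reading), "fx", "fy", "cx", "cy" (pixels), "world_to_cam" (4x4, takes a point from world to camera coordinates). Camera axes: x right, y down, z forward; pixel columns grow to the right and rows downward; lengths in m; the calibration is good to about 2 mm. The wrist camera is an equidistant fisheye: a pixel r from the principal point sees the ray r / f radians off the axis. A picture is of the moment at which its call begins.
- manip.sign_off(): hands the job in; it is judged then, once.
Trained networks look in the newest picture that a camera, given by its name, has taken for a name from the list of things; names that differ only in an ending like _2 or _b are one class to them, and where a whole thing is asked for, a point or a joint stands for the part that bears it (a point fixed in the world has none). Each returns a list of dicts, best first, with "score" (0 to 1); they miss things now and then, are a little off and sometimes report something else, mostly with a low value. They report only what shows in the picture. A call takes as long as a camera call.
- manip.spot_in(camera, query): "point" ([x, y, z] in m, in world coordinates, good to about 4 mm: the middle of the surface that is visible of it).
- manip.place_of(camera, query): "point" ([x, y, z] in m, in world coordinates, good to about 4 mm: a listed point, or the origin of a listed thing).
The state is a dict: "clock": time; "qpos": joint angles; "qd": joint speeds; "effort": joint torques, N m; "position": TCP position; "ee_rot": TCP orientation; "contact_force": force on the tool from outside, world axes, zero at the start; "moment": the same for the moment, N m; "width": finger opening in m; "gripper_force": force on a finger pad.
Only numpy, scipy, OpenCV 4.12 (cv2) and the standard library are available. Lean on these libraries where they do the work, as an engineer would, in place of code of your own. Each camera call takes 0.05 s, during which the arm holds its last target. There are 200 camera calls.

## Task

The lid of the lens case is propped open by its folding stay. Lift the stay's knee gently by its bar just past centre so that it unlocks while the lid stays up, then take the lid by its handle, lower it under control without letting it drop, and press it home past the front catch until you feel about 18 N on the handle against its rubber buffers (28 N is too much). Do not bend the stay, and leave the lenses and everything else on the bench where they are.

Things in the scene. Friction and masses are not known exactly. Their poses are not given: they have to be found in the camera images.
- case: cream steel lens case, fixed to the bench, 190 (x) x 220 (y) x 100 mm high, open on top. Origin: centre of its underside. Its x axis points from the front (catch side, towards the robot) to the hinge side, z up. The lid's hinge axis runs along y at x = +95, z = 100 mm. The folding stay is outside its right wall (in the plane y = -118 mm). A roller catch is on the front wall.
- lid: the cream lid plate, 190 x 220 x 10 mm, 0.44 to 0.72 kg with its handle and catch nose; its underside lies 1 mm off the hinge axis, origin at the middle of the hinge axis. Let down gently it comes to rest on the spring catch at about 0.05 rad; a push down of about 5 to 14 N on the handle snaps it over, on to two rubber buffers inside the front corners.
- buffer_give (a joint): how far the lid squeezes the rubber buffers, m; 0 free. 6 N per mm. They are screwed to a height that differs by up to 6.5 mm from case to case and is not known beforehand, so the seat must be felt: about 18 N on the handle of the lid lying on them squeezes them 2.5 to 3.5 mm and beds the lid; 4.6 mm (about 28 N) is too much. 0.3 to 3 mm remain when let go.
- bracket_give (a joint): how far the stay's lower bracket is pushed up (+) or down (-) from rest, m; 7 N per mm. Beyond 0.0025 (18 N) either way it is bent: pulling or pushing the knee along its links does that, moving it on its circle does not.
- lid_angle (a joint): lid angle in rad: about 0 shut and caught (anywhere from -0.035 to 0.015, as its hand-set buffers have it; not known beforehand), about 1.36 at the start, propped open; grows as it opens. Unlocked, friction holds the lid up only above about 1.2 rad; lower down it runs shut faster and faster unless held.
- handle (a point): centre of the lid's handle, a round steel bar of 12 mm diameter and 120 mm length along the case's y axis, on two posts on the lid's outer face: 155 mm from the hinge axis along the lid, 50 mm off the plane through the hinge axis (33 mm clear between bar and lid). Lid open: it is at the top, on the far side; lid shut: on top, 150 mm above the bench. The bar may turn between the finger pads.
- knee_angle (a joint): angle between the stay's two links in rad: -0.16 locked (sagging on its stop, down and away from the robot), 0 in line (dead centre), positive unlocked (knee up and towards the robot), about 2.9 with the lid shut. Friction holds it: let go between about 0.15 and 0.6 it stays there, the lid up; beyond about 0.8 the lid may run down by itself.
- knee_bar (a point): point on the stay's lift bar, a round steel bar of 10 mm diameter that sticks out of the knee along the case's -y axis, 96 mm long with a 16 mm black ball at the end. The point is on its axis, 75 mm out from the links. The bar moves on a circle of 70 mm radius round stay_pivot, at first towards the case's -x and up (0.79 to 0.61). Push it from its hinge side with shut fingers, or pinch it.
- stay_pivot (a point): the stay's lower pivot on the case's right wall, at the bracket, at x = -5, y = -118, z = 88 mm of the case.
- stay_lower: the stay's lower link with the lift bar, and the upper link it carries: steel strips 14 x 4 mm, each 70 mm between pivots; the upper one is pivoted to the lid's right edge 100 mm from the hinge. Origin: the lower pivot. About 6 to 8 N on the lift bar moves the knee.
- lens_a: black lens barrel, 52 mm diameter, 66 mm high, standing inside the case; leave alone. Origin: its underside (for the screwdriver its middle).
- lens_b: black lens barrel, 40 mm diameter, 52 mm high, standing inside the case; leave alone. Origin: its underside (for the screwdriver its middle).
- lens_c: black lens barrel, 54 mm diameter, 80 mm high, on the bench; leave alone. Origin: its underside (for the screwdriver its middle).
- gauge_block: steel block 35 x 60 x 30 mm on the bench; leave alone. Origin: its underside (for the screwdriver its middle).
- sleeve: flanged aluminium sleeve, 48 mm diameter, 45 mm high; leave alone. Origin: its underside (for the screwdriver its middle).
- cleaner: white bottle, 52 mm diameter, 130 mm high; leave alone. Origin: its underside (for the screwdriver its middle).
- driver: screwdriver lying on the bench; leave alone. Origin: its underside (for the screwdriver its middle).
- screw_dish: steel dish, 80 mm diameter, 25 mm high; leave alone. Origin: its underside (for the screwdriver its middle).

How it is judged:
On the way, in this order (a step that is already met when the one before it is completed fails the run):
1. the stay's knee is past centre (knee angle above 0.1 rad) with the lid still up (above 1.1 rad) (value of joint knee_angle above 0.1 rad and value of joint lid_angle above 1.1 rad), for 0.2 s.
2. the lid is lowered (below 0.12 rad) (value of joint lid_angle below 0.12 rad).
3. the lid is pressed firmly home: its rubber buffers are squeezed more than 2 mm (value of joint lid_angle below 0.02 rad and value of joint buffer_give above 0.002 m), for 0.1 s.
At the end, for the whole second after the job is handed in: the lid is shut fully home, caught by its catch (lid angle below 0.02 rad, 4 mm at the front edge) and rests on its rubber buffers (squeezed more than 0.15 mm), the stay is folded (knee angle above 2.5 rad), the three lens barrels and the other things are within 20 mm of where they stood (value of joint lid_angle below 0.02 rad and value of joint knee_angle above 2.5 rad and value of joint buffer_give above 0.00015 m and distance of each of lens_a, lens_b, lens_c, gauge_block, sleeve, cleaner, driver, screw_dish from where it was at the start of the episode below 0.02 m); the robot touches nothing.
It fails at once if the lid drops: it turns shut faster than 1.3 rad/s while more than 0.12 rad open (velocity of joint lid_angle below -1.3 rad/s and value of joint lid_angle above 0.12 rad).
It fails at once if the stay is strained: its bracket gives more than 2.5 mm up or down (about 18 N) (value of joint bracket_give above 0.0025 m or value of joint bracket_give below -0.0025 m).
It fails at once if the lid is forced: its rubber buffers are squeezed more than 4.6 mm (about 28 N on the handle) (value of joint buffer_give above 0.0046 m).
It fails at once if a lens or another thing on the bench is shoved more than 30 mm (distance of any of lens_a, lens_b, lens_c, gauge_block, sleeve, cleaner, driver, screw_dish from where it was at the start of the episode above 0.03 m).
It also fails if it takes over 72 s, if anything falls off the work surface, if the arm or the gripper's body presses on something with over 40 N, if the wrist force passes 120 N, or if a joint passes its speed limit or range.

## Working session

There is one attempt and no reset: what is moved stays moved. The work goes in short steps, Python scripts to look and compute and a tool call to move; the robot and the scene stay as the last step left them, time stands still between calls to the robot, and variables do not carry over. Pictures are saved under pics/ and viewed, at most 10 in all, crops included, and the job is handed in when it is done.

Besides the shell and the picture viewer there is one more tool, called as a command line: name --argument value ..., lists and objects as JSON in quotes. carry_out: Moves the arm, as the interface text tells. Shifts and turns lie within -1 to 1; 1 stands for 400 mm of shift or 30 degrees of turn. Its arguments: {"type":"object","properties":{"delta_pos":{"type":"array","items":{"type":"array","items":{"type":"number","minimum":-1,"maximum":1}}},"turn":{"type":"array","items":{"type":"array","items":{"type":"number","minimum":-1,"maximum":1}}},"claw":{"type":"array","items":{"type":"number"}},"force":{"type":"number"}},"required":["delta_pos","turn","claw"]}

```bash
mkdir -p pics; ls; cat > h.py <<'E'
import numpy as np,cv2
from rig import manip
from scipy.spatial.transform import Rotation as R
def st():
    s=manip.get_state();return s
def Rt(s): q=s['ee_rot'];return R.from_quat([q[1],q[2],q[3],q[0]])
def delta(p,Rgoal=None,s=None):
    s=s or st();r=Rt(s)
    d=r.inv().apply(np.array(p)-s['position'])/0.4
    t=np.zeros(3) if Rgoal is None else np.degrees((r.inv()*Rgoal).as_rotvec())/30
    return d.round(4),t.round(4)
E
python3 - <<'E'
from h import *
for c in ["side","top"]:
    im=manip.get_image(c);cv2.imwrite(f'pics/{c}0.png',im['image'][...,::-1])
    for n in ["case","lid","handle","knee_bar","stay_pivot","stay_lower","lens_c","cleaner","gauge_block","sleeve","driver","screw_dish"]:
        print(c,n,[(np.round(d['point'],3).tolist(),round(d['score'],2)) for d in manip.place_of(c,n)[:2]])
print(Rt(st()).as_matrix().round(3),st())
E
```

```text
pics
side case [([0.533, 0.141, 0.001], 0.86)]
side lid [([0.628, 0.137, 0.1], 0.74)]
side handle [([0.643, 0.141, 0.263], 0.65), ([0.539, -0.439, -0.002], 0.44)]
side knee_bar [([0.576, -0.052, 0.139], 0.68)]
side stay_pivot [([0.529, 0.024, 0.087], 0.67)]
side stay_lower [([0.531, 0.025, 0.088], 0.96)]
side lens_c [([0.522, 0.389, -0.002], 0.85), ([0.558, 0.203, 0.007], 0.69)]
side cleaner [([0.624, 0.428, -0.003], 0.9)]
side gauge_block [([0.676, -0.294, 0.002], 0.66)]
side sleeve [([0.418, -0.326, 0.002], 0.74), ([0.523, 0.394, -0.002], 0.42)]
side driver [([0.314, 0.366, -0.004], 0.95)]
side screw_dish [([0.539, -0.44, -0.0], 0.86), ([0.676, -0.295, -0.001], 0.73)]
top case [([0.537, 0.138, 0.002], 0.62)]
top lid [([0.624, 0.139, 0.1], 0.76)]
top handle [([0.643, 0.139, 0.262], 0.87)]
top knee_bar [([0.576, -0.049, 0.141], 0.79)]
top stay_pivot [([0.53, 0.022, 0.084], 0.74)]
top stay_lower [([0.531, 0.023, 0.088], 0.71)]
top lens_c [([0.523, 0.392, -0.002], 0.86), ([0.554, 0.205, 0.006], 0.82)]
top cleaner [([0.629, 0.427, 0.001], 0.61)]
top gauge_block [([0.675, -0.297, -0.001]
[... 196 characters left out ...]
     0.    -1.   ]] {'clock': 1.3, 'qpos': array([ 1.17698761e+00,  2.75934819e-01,  1.50490457e+00, -3.15364715e-05,
        1.36068803e+00, -1.21001239e-01]), 'qd': array([-0.0003148 , -0.00112386,  0.00122082, -0.00038176,  0.00340893,
       -0.00033142]), 'effort': array([ 7.58683873e-04, -4.16672516e+01, -2.46098614e+01,  7.18629440e-05,
        4.11093552e-04,  5.81879078e-06]), 'position': array([0.15495677, 0.55376497, 0.23130631]), 'ee_rot': array([2.32170461e-05, 1.35977889e-01, 9.90711872e-01, 2.76171917e-05]), 'contact_force': array([-0.43180716,  1.12456735, -0.07594021]), 'moment': array([0.01790097, 0.00881136, 0.00676723]), 'gripper_force': 0.0, 'width': 0.08548525329705016}
```

View pics/side0.png

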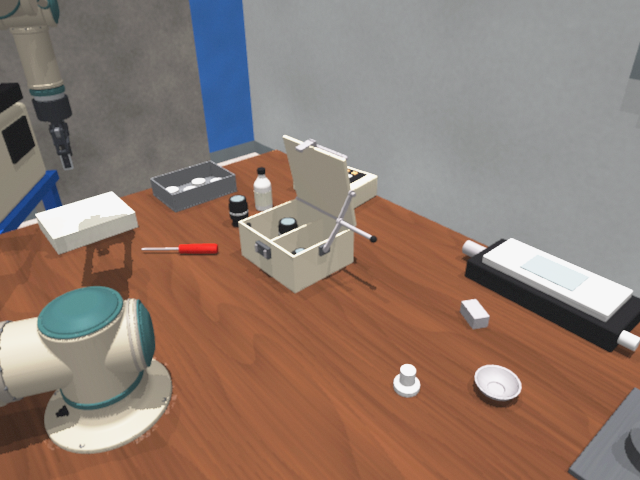

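View pics/top0.png

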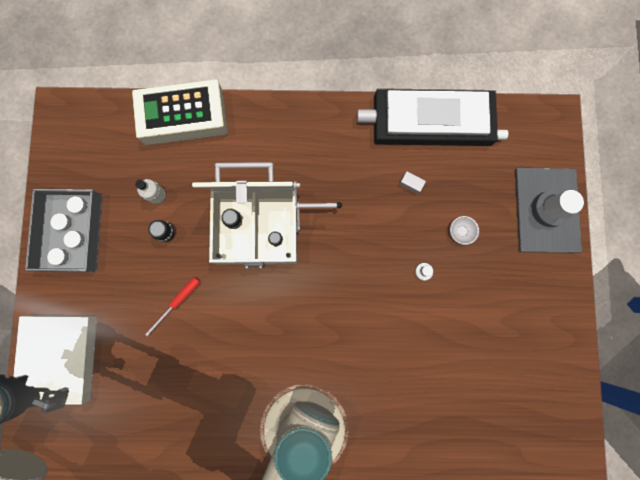

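The side view shows the case with its lid open around (295,230) and the knee bar's ball at (373,240). In the top view the case is squared to the world (210-298, 185-265), the bar runs to (340,205) and the handle is at (245,168). Both agree with the networks.

```bash
python3 - <<'E'
from h import *
G=R.from_matrix(np.array([[-1,0,0],[0,1,0],[0,0,-1]]).T)
for p in [(0.40,0.1,0.33),(0.45,-0.1,0.27),(0.61,-0.055,0.24)]: print(delta(p,G))
# kinematics: lid angle/link angle vs knee angle
P=np.array([-5,88.]);H=np.array([95,100.])
D=lambda t:H+100*np.array([-np.cos(t),np.sin(t)])+6*np.array([np.sin(t),np.cos(t)])
for t in [1.365,1.36,1.34,1.32,1.3,1.25,1.2]:
    d=D(t)-P;L=np.hypot(*d);
    if L<140:
        k=2*np.arccos(L/140);a=np.arctan2(d[1],d[0])
        for s in(-1,1):
            b=a+s*k/2;print(t,round(s*k,3),(P+70*np.array([np.cos(b),np.sin(b)])).round(1))
E
```

```text
(array([-0.8956, -0.9274, -0.2468]), array([ 1.00e-04,  1.00e-04, -5.21e-01]))
(array([-1.1507, -1.3752, -0.0968]), array([ 1.00e-04,  1.00e-04, -5.21e-01]))
(array([-1.5056, -1.1591, -0.0217]), array([ 1.00e-04,  1.00e-04, -5.21e-01]))
1.36 -0.105 [ 40.4 141.3]
1.36 0.105 [ 34.5 145.8]
1.34 -0.307 [ 45.  136.9]
1.34 0.307 [ 27.9 149.8]
1.32 -0.422 [ 47.3 134.5]
1.32 0.422 [ 23.7 151.9]
1.3 -0.513 [ 48.9 132.6]
1.3 0.513 [ 20.1 153.3]
1.25 -0.694 [ 51.7 129. ]
1.25 0.694 [ 12.4 155.8]
1.2 -0.84 [ 53.7 126.2]
1.2 0.84 [  5.7 157.2]
```

carry_out --delta_pos '[[-0.9, -0.93, -0.25], [-0.9, -0.93, -0.25], [-0.9, -0.93, -0.25], [-0.9, -0.93, -0.25], [-0.9, -0.93, -0.25], [-0.9, -0.93, -0.25], [-0.9, -0.93, -0.25], [-0.9, -0.93, -0.25], [-0.9, -0.93, -0.25], [-0.9, -0.93, -0.25], [-0.9, -0.93, -0.25], [-0.9, -0.93, -0.25]]' --turn '[[0, 0, -0.52], [0, 0, -0.52], [0, 0, -0.52], [0, 0, -0.52], [0, 0, -0.52], [0, 0, -0.52], [0, 0, -0.52], [0, 0, -0.52], [0, 0, -0.52], [0, 0, -0.52], [0, 0, -0.52], [0, 0, -0.52]]' --claw '[1, 1, 1, 1, 1, 1, 1, 1, 1, 1, 1, 1]' --force 40

```text
clock: 2.5
position: [0.4035, 0.0956, 0.332]
ee_rot: [0.001, 0.003, 1.0, -0.001]
contact_force: [0.5, -0.1, -1.0]
width: 0.0
gripper_force: 0.0
```

carry_out --delta_pos '[[-0.115, -0.49, 0.2], [-0.115, -0.49, 0.2], [-0.115, -0.49, 0.2], [-0.115, -0.49, 0.2], [-0.115, -0.49, 0.2], [-0.52, -0.37, 0.2], [-0.52, -0.37, 0.2], [-0.52, -0.37, 0.2], [-0.52, -0.37, 0.2], [-0.52, -0.37, 0.2]]' --turn '[[0, 0, 0], [0, 0, 0], [0, 0, 0], [0, 0, 0], [0, 0, 0], [0, 0, 0], [0, 0, 0], [0, 0, 0], [0, 0, 0], [0, 0, 0]]' --claw '[1, 1, 1, 1, 1, 1, 1, 1, 1, 1]'

```text
clock: 3.5
position: [0.6116, -0.047, 0.2503]
ee_rot: [-0.0, -0.001, 1.0, 0.001]
contact_force: [-1.7, 0.0, -0.4]
width: 0.0001
gripper_force: 0.0
```

```bash
python3 - <<'E'
from h import *
s=st();print(s['position'],s['qpos'].round(2),s['contact_force'].round(2))
for c in ["wrist","side","top"]:
    im=manip.get_image(c)
    if c=="wrist":cv2.imwrite('pics/w1.png',im['image'][...,::-1])
    for n in ["knee_bar","stay_pivot","handle"]: print(c,n,[(np.round(d['point'],4).tolist(),round(d['score'],2)) for d in manip.place_of(c,n)[:2]])
E
```

```text
[ 0.61160426 -0.04697028  0.25030191] [-0.19  0.32  1.39  0.    1.43 -1.76] [-1.73  0.01 -0.45]
wrist knee_bar [([0.5797, -0.0534, 0.1413], 0.89)]
wrist stay_pivot []
wrist handle [([0.6419, 0.1428, 0.2593], 0.93)]
side knee_bar [([0.5743, -0.0515, 0.1411], 0.66)]
side stay_pivot [([0.5271, 0.0266, 0.0887], 0.65), ([0.5752, -0.0512, 0.1418], 0.56)]
side handle [([0.6289, 0.139, 0.0985], 0.66), ([0.641, 0.1411, 0.2621], 0.65)]
top knee_bar [([0.5745, -0.051, 0.1409], 0.64)]
top stay_pivot [([0.5303, 0.0209, 0.0835], 0.8)]
top handle [([0.6438, 0.1392, 0.2621], 0.76), ([0.6731, -0.298, -0.0022], 0.4)]
```

View pics/w1.png

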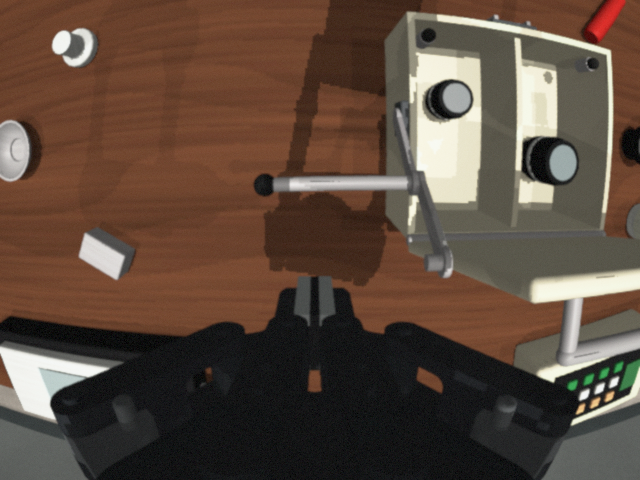

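carry_out --delta_pos '[[0.02, 0, 0.1], [0.02, 0, 0.2], [0.02, 0, 0.28], [0.02, 0, 0.32], [0.02, 0, 0.32], [0.02, 0, 0.32]]' --turn '[[0, 0, 0], [0, 0, 0], [0, 0, 0], [0, 0, 0], [0, 0, 0], [0, 0, 0]]' --claw '[1, 1, 1, 1, 1, 1]'

```text
clock: 4.7
position: [0.6017, -0.0498, 0.1237]
ee_rot: [0.0, 0.0, 1.0, -0.0]
contact_force: [-0.3, 0.1, 1.4]
width: 0.0001
gripper_force: 0.0
```

carry_out --delta_pos '[[0.005, 0, 0], [0.01, 0, 0], [0.015, 0, 0], [0.02, 0, 0], [0.02, 0, 0]]' --turn '[[0, 0, 0], [0, 0, 0], [0, 0, 0], [0, 0, 0], [0, 0, 0]]' --claw '[1, 1, 1, 1, 1]'

```text
clock: 5.2
position: [0.594, -0.0496, 0.124]
ee_rot: [0.001, 0.0, 1.0, -0.0]
contact_force: [0.5, 0.0, 1.1]
width: 0.0003
gripper_force: 0.7
```

carry_out --delta_pos '[[0.004, 0, 0], [0.007, 0, -0.002], [0.01, 0, -0.004], [0.01, 0, -0.004]]' --turn '[[0, 0, 0], [0, 0, 0], [0, 0, 0], [0, 0, 0]]' --claw '[1, 1, 1, 1]'

```text
clock: 5.6
position: [0.5915, -0.0498, 0.1257]
ee_rot: [0.002, 0.0, 1.0, -0.0]
contact_force: [5.6, 0.5, 2.2]
width: 0.0002
gripper_force: 2.6
```

carry_out --delta_pos '[[0.004, 0, -0.003], [0.008, 0, -0.006], [0.012, 0, -0.009], [0.016, 0, -0.012], [0.02, 0, -0.015], [0.02, 0, -0.015]]' --turn '[[0, 0, 0], [0, 0, 0], [0, 0, 0], [0, 0, 0], [0, 0, 0], [0, 0, 0]]' --claw '[1, 1, 1, 1, 1, 1]'

```text
clock: 6.2
position: [0.5835, -0.0499, 0.1321]
ee_rot: [0.003, 0.0, 1.0, -0.0]
contact_force: [5.9, -0.2, 3.0]
width: -0.0001
gripper_force: 2.7
```

carry_out --delta_pos '[[0.004, 0, -0.003], [0.008, 0, -0.006], [0.012, 0, -0.009], [0.016, 0, -0.011], [0.02, 0, -0.013], [0.02, 0, -0.013]]' --turn '[[0, 0, 0], [0, 0, 0], [0, 0, 0], [0, 0, 0], [0, 0, 0], [0, 0, 0]]' --claw '[1, 1, 1, 1, 1, 1]'

```text
clock: 6.8
position: [0.5742, -0.0499, 0.1369]
ee_rot: [0.001, 0.0, 1.0, -0.0]
contact_force: [4.8, -0.4, 3.7]
width: 0.0003
gripper_force: 2.2
```

```bash
python3 - <<'E'
from h import *
for c in ["side","wrist"]:
    im=manip.get_image(c)
    if c=="side":cv2.imwrite('pics/s2.png',cv2.resize(im['image'][100:340,180:440,::-1],None,fx=2.3,fy=2.3))
    for n in ["knee_bar","handle"]: print(c,n,[(np.round(d['point'],4).tolist(),round(d['score'],2)) for d in manip.place_of(c,n)[:2]])
E
```

```text
side knee_bar [([0.5566, -0.0525, 0.1502], 0.74), ([0.6329, 0.1405, 0.2641], 0.55)]
side handle []
wrist knee_bar [([0.5587, -0.0555, 0.1517], 0.91)]
wrist handle []
```

View pics/s2.png

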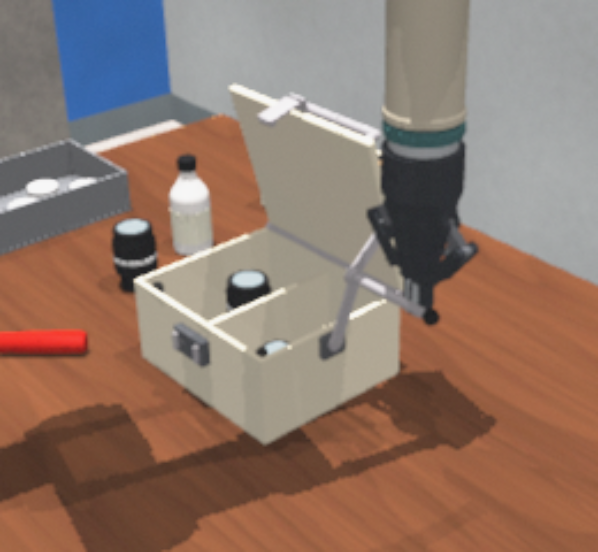

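The side crop shows the knee at (350,270), kinked forwards past centre, with the lid still up. Next I retreat and turn for the handle.

carry_out --delta_pos '[[-0.04, 0, 0], [-0.06, 0, 0], [-0.06, 0, 0], [-0.06, 0, -0.12], [-0.06, 0, -0.24], [-0.06, 0, -0.36], [-0.06, 0, -0.48], [-0.06, 0, -0.6], [-0.06, 0, -0.6]]' --turn '[[0, 0, 0], [0, 0, 0], [0, 0, 0], [0, 0, 0], [0, 0, 0.25], [0, 0, 0.5], [0, 0, 0.75], [0, 0, 1], [0, 0, 1]]' --claw '[1, 1, 1, 1, 1, 1, 1, 1, 1]'

```text
clock: 8.0
position: [0.5982, -0.0498, 0.3831]
ee_rot: [0.005, 0.26, 0.966, 0.0]
contact_force: [-0.7, 0.4, 0.6]
width: -0.0003
gripper_force: 0.0
```

carry_out --delta_pos '[[0, 0, 0], [0, 0, 0], [0, 0, 0], [0, 0, 0]]' --turn '[[0, 0, 0.25], [0, 0, 0.5], [0, 0, 0.75], [0, 0, 1]]' --claw '[0, 0, 0, 0]'

```text
clock: 8.4
position: [0.5957, -0.0493, 0.3746]
ee_rot: [-0.002, 0.502, 0.865, -0.001]
contact_force: [0.5, 0.4, 0.4]
width: 0.0427
gripper_force: 0.0
```

```bash
python3 - <<'E'
from h import *
G=R.from_euler('y',-0.2)*R.from_matrix(np.array([[0,1,0],[1,0,0],[0,0,-1]]).T)
print(G.as_matrix(),Rt(st()).as_matrix().round(3))
im=manip.get_image("side")
im=manip.get_image("top")
im=manip.get_image("wrist")
for c in ["side","top","wrist"]:
    for n in ["knee_bar","handle"]: print(c,n,[(np.round(d['point'],4).tolist(),round(d['score'],2)) for d in manip.place_of(c,n)[:2]])
s=st();print(s['position'],s['width'],s['clock'],s['qpos'].round(2),manip.pinch_z)
zt=G.as_matrix()[:,2]
h=np.array([.638,.14,.2635])
print(delta(h+zt*(.019-.1),G,s),delta(h+zt*.019,G,s))
E
```

```text
[[ 0.          0.98006658  0.19866933]
 [ 1.          0.          0.        ]
 [ 0.          0.19866933 -0.98006658]] [[-0.496  0.869 -0.005]
 [ 0.869  0.496  0.001]
 [ 0.003 -0.004 -1.   ]]
side knee_bar [([0.5576, -0.0512, 0.1499], 0.7)]
side handle [([0.6325, 0.1404, 0.2629], 0.64)]
top knee_bar [([0.5554, -0.0516, 0.1514], 0.77)]
top handle [([0.6357, 0.1411, 0.2632], 0.67)]
wrist knee_bar [([0.5588, -0.0539, 0.1503], 0.56)]
wrist handle [([0.6373, 0.1431, 0.2623], 0.76)]
[ 0.59713863 -0.04957825  0.37596109] 0.0426274466891093 8.85 [-0.2   0.27  1.16  0.    1.71 -0.72] 0.0187
(array([0.3794, 0.2908, 0.0827]), array([-0.3739, -0.1005,  0.9973])) (array([0.3544, 0.3338, 0.3277]), array([-0.3739, -0.1005,  0.9973]))
```

carry_out --delta_pos '[[0.1, 0.08, 0.0], [0.2, 0.15, 0.0], [0.3, 0.22, 0.03], [0.38, 0.29, 0.08], [0.38, 0.29, 0.08], [0.38, 0.29, 0.08]]' --turn '[[-0.1, -0.03, 0.26], [-0.2, -0.05, 0.52], [-0.3, -0.08, 0.78], [-0.374, -0.1, 1], [-0.374, -0.1, 1], [-0.374, -0.1, 1]]' --claw '[0, 0, 0, 0, 0, 0]'

```text
clock: 9.45
position: [0.6212, 0.141, 0.3435]
ee_rot: [0.07, 0.703, 0.704, 0.07]
contact_force: [-0.5, -0.0, 0.2]
width: 0.0426
gripper_force: 0.0
```

```bash
python3 - <<'E'
from h import *
G=R.from_euler('y',-0.2)*R.from_matrix(np.array([[0,1,0],[1,0,0],[0,0,-1]]).T)
im=manip.get_image("wrist");cv2.imwrite('pics/w3.png',im['image'][...,::-1])
for c in ["wrist"]:
    for n in ["handle"]: print(c,n,[(np.round(d['point'],4).tolist(),round(d['score'],2)) for d in manip.place_of(c,n)[:2]])
s=st();print(s['position'],s['width'],Rt(s).as_matrix().round(3))
zt=G.as_matrix()[:,2]
h=np.array([.636,.141,.263])
print(delta(h+zt*(.019),G,s))
E
```

```text
wrist handle [([0.6324, 0.1426, 0.262], 0.76)]
[0.62230754 0.13915876 0.34476569] 0.042541275957819646 [[ 0.002  0.98   0.2  ]
 [ 1.    -0.002 -0.001]
 [-0.001  0.2   -0.98 ]]
(array([ 0.0048, -0.0074,  0.2546]), array([ 0.0024,  0.0018, -0.0035]))
```

View pics/w3.png

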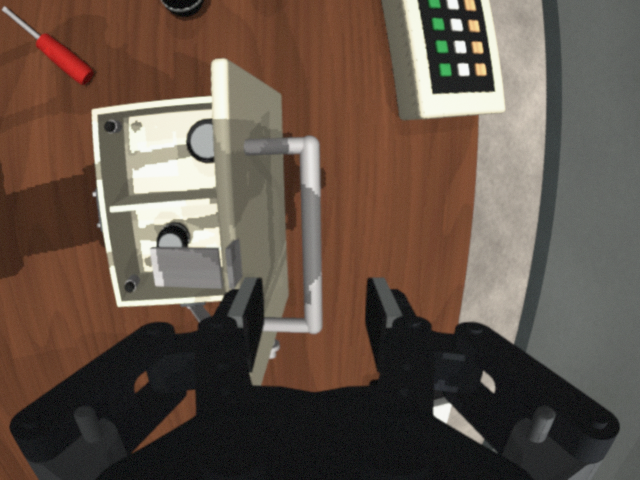

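The bar (column 312) lies midway between the fingers (columns 250 and 378), with the lid to the left. I narrow the opening a little so the left finger clears the lid, then go down.

carry_out --delta_pos '[[0.005, -0.006, 0.03], [0.005, -0.006, 0.08], [0.005, -0.006, 0.13], [0.005, -0.006, 0.18], [0.005, -0.006, 0.22], [0.005, -0.006, 0.25], [0.005, -0.006, 0.25]]' --turn '[[0, 0, 0], [0, 0, 0], [0, 0, 0], [0, 0, 0], [0, 0, 0], [0, 0, 0], [0, 0, 0]]' --claw '[0.22, 0.22, 0.22, 0.22, 0.22, 0.22, 0.22]'

```text
clock: 10.25
position: [0.6411, 0.1405, 0.2514]
ee_rot: [0.073, 0.705, 0.702, 0.073]
contact_force: [-6.2, -1.5, 19.7]
width: 0.0336
gripper_force: 8.6
```

carry_out --delta_pos '[[0, 0, -0.03], [0, 0, -0.06], [0, 0, -0.06]]' --turn '[[0, 0, 0], [0, 0, 0], [0, 0, 0]]' --claw '[0.22, 0.22, 0.22]'

```text
clock: 10.55
position: [0.6356, 0.1415, 0.2712]
ee_rot: [0.072, 0.705, 0.702, 0.072]
contact_force: [0.8, 0.4, 0.3]
width: 0.0333
gripper_force: 0.0
```

```bash
python3 - <<'E'
from h import *
s=st();print(s['position'],s['width'],s['contact_force'].round(1))
im=manip.get_image("side");cv2.imwrite('pics/s4.png',cv2.resize(im['image'][100:300,220:400,::-1],None,fx=3,fy=3))
im=manip.get_image("wrist");cv2.imwrite('pics/w4.png',im['image'][...,::-1])
for c in ["wrist","side"]:
    for n in ["handle","knee_bar"]: print(c,n,[(np.round(d['point'],4).tolist(),round(d['score'],2)) for d in manip.place_of(c,n)[:2]])
E
```

```text
[0.63562654 0.14148768 0.27115403] 0.033251829151528946 [0.8 0.4 0.3]
wrist handle [([0.6356, 0.1425, 0.2605], 0.56)]
wrist knee_bar []
side handle [([0.6346, 0.1405, 0.2644], 0.83)]
side knee_bar [([0.561, -0.0512, 0.1513], 0.8)]
```

View pics/w4.png

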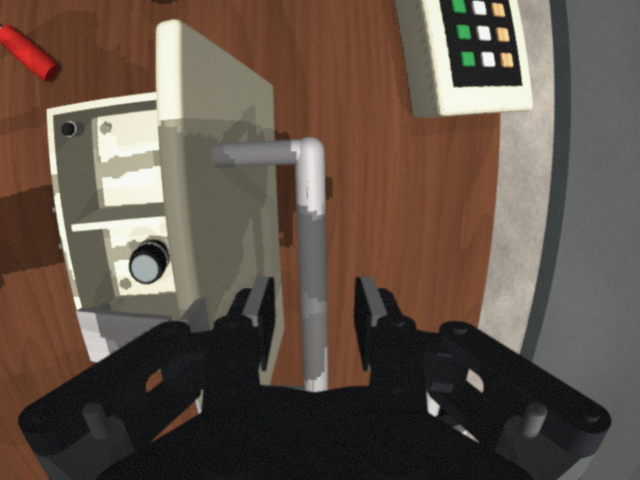

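View pics/s4.png

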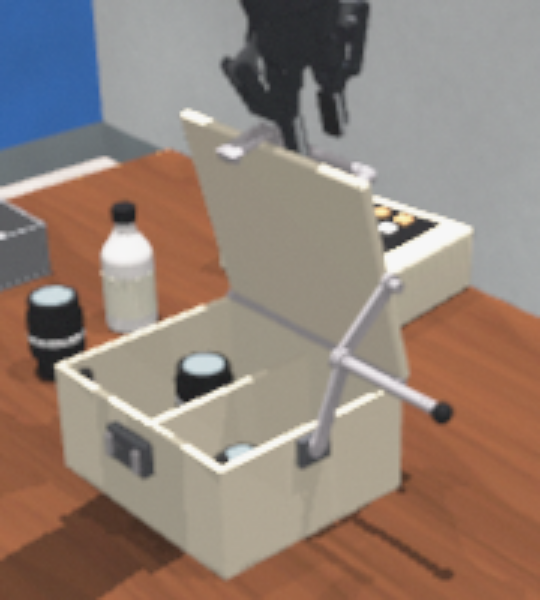

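The wrist picture shows the bar (column 313) centred between the pads (270 and 358). The side picture shows the lid still up and the stay unlocked. The left knuckle probably hit the lid's top edge, so I set the tool vertical and go down again.

carry_out --delta_pos '[[0, 0.007, -0.034], [0, 0.007, -0.034], [0, 0.007, -0.034], [0, 0.002, -0.01], [0, -0.003, 0.015], [0, -0.008, 0.04], [0, -0.01, 0.05], [0, -0.01, 0.05]]' --turn '[[0.2, 0, 0], [0.38, 0, 0], [0.38, 0, 0], [0.38, 0, 0], [0.38, 0, 0], [0.38, 0, 0], [0.38, 0, 0], [0.38, 0, 0]]' --claw '[0.25, 0.25, 0.25, 0.25, 0.25, 0.25, 0.25, 0.25]'

```text
clock: 11.65
position: [0.6336, 0.142, 0.2478]
ee_rot: [-0.0, 0.708, 0.706, -0.0]
contact_force: [0.1, -0.1, -0.6]
width: 0.0319
gripper_force: 0.0
```

carry_out --delta_pos '[[0, 0.004, 0.006], [0, 0.004, 0.006], [0, 0.004, 0.006], [0, 0.004, 0.006], [0, 0.004, 0.006], [0, 0.004, 0.006]]' --turn '[[0, 0, 0], [0, 0, 0], [0, 0, 0], [0, 0, 0], [0, 0, 0], [0, 0, 0]]' --claw '[0.4, 0.6, 1, 1, 1, 1]' --force 30

```text
clock: 12.25
position: [0.6365, 0.1421, 0.2467]
ee_rot: [0.001, 0.708, 0.706, 0.001]
contact_force: [-0.4, -0.2, 1.9]
width: 0.0105
gripper_force: 29.2
```

```bash
python3 - <<'E'
from h import *
s=st();print(s['position'],s['width'],s['contact_force'].round(1),s['gripper_force'],s['qpos'].round(2))
im=manip.get_image("top")
for c in ["top"]:
    for n in ["knee_bar","stay_pivot","case","lid"]: print(c,n,[(np.round(d['point'],4).tolist(),round(d['score'],2)) for d in manip.place_of(c,n)[:2]])
# handle offset relative to theta
f=lambda t:np.array([-155*np.cos(t)+50*np.sin(t),155*np.sin(t)+50*np.cos(t)])
t0=1.33
for t in np.arange(1.33,-0.03,-0.06):
    d=(f(t)-f(t0)); print(round(t,2),d.round(1),(d/400).round(4))
E
```

```text
[0.63651242 0.14205122 0.24673227] 0.010526213171649696 [-0.4 -0.2  1.9] 29.236880242824554 [0.11 0.39 1.3  0.   1.45 0.11]
top knee_bar [([0.5575, -0.0513, 0.1522], 0.5), ([0.5329, 0.1404, 0.0033], 0.42)]
top stay_pivot [([0.5325, 0.0182, 0.0879], 0.76), ([0.5068, 0.0851, 0.008], 0.58)]
top case [([0.5361, 0.1428, 0.0027], 0.73)]
top lid [([0.6231, 0.1404, 0.0986], 0.65)]
1.33 [0. 0.] [0. 0.]
1.27 [-9.8  0.4] [-0.0244  0.001 ]
1.21 [-19.5   0.2] [-0.0488  0.0005]
1.15 [-29.3  -0.5] [-0.0732 -0.0014]
1.09 [-38.9  -1.9] [-0.0974 -0.0048]
1.03 [-48.5  -3.8] [-0.1213 -0.0096]
0.97 [-58.   -6.3] [-0.1449 -0.0158]
0.91 [-67.2  -9.4] [-0.1681 -0.0235]
0.85 [-76.3 -13. ] [-0.1908 -0.0325]
0.79 [-85.2 -17.2] [-0.2129 -0.0429]
0.73 [-93.8 -21.8] [-0.2344 -0.0546]
0.67 [-102.  -27.] [-0.2551 -0.0675]
0.61 [-110.   -32.7] [-0.275  -0.0817]
0.55 [-117.6  -38.8] [-0.294 -0.097]
0.49 [-124.8  -45.4] [-0.3121 -0.1135]
0.43 [-131.6  -52.4] [-0.3291 -0.131 ]
0.37 [-138.   -59.8] [-0.3451 -0.1495]
0.31 [-144.   -67.6] [-0.3599 -0.1689]
0.25 [-149.4  -75.7] [-0.3735 -0.1891]
0.19 [-154.4  -84.1] [-0.3859 -0.2102]
0.13 [-158.8  -92.8] [-0.397 -0.232]
0.07 [-162.7 -101.7] [-0.4068 -0.2543]
0.01 [-166.1 -110.9] [-0.4152 -0.2773]
```

carry_out --delta_pos '[[0, -0.012, -0.001], [0, -0.0244, -0.001], [0, -0.0366, -0.001], [0, -0.0488, -0.0005], [0, -0.061, 0.0005], [0, -0.0732, 0.0014], [0, -0.0732, 0.0014]]' --turn '[[0, 0, 0], [0, 0, 0], [0, 0, 0], [0, 0, 0], [0, 0, 0], [0, 0, 0], [0, 0, 0]]' --claw '[1, 1, 1, 1, 1, 1, 1]'

```text
clock: 13.2
position: [0.6054, 0.1415, 0.246]
ee_rot: [0.0, 0.708, 0.706, -0.001]
contact_force: [-1.0, -4.0, 5.0]
width: 0.011
gripper_force: 30.2
```

carry_out --delta_pos '[[0, -0.012, 0.0015], [0, -0.0242, 0.0034], [0, -0.036, 0.0058], [0, -0.0481, 0.0082], [0, -0.0717, 0.0144], [0, -0.0949, 0.0221], [0, -0.1176, 0.0311], [0, -0.1397, 0.0415], [0, -0.1505, 0.047], [0, -0.1612, 0.0532], [0, -0.1612, 0.0532]]' --turn '[[0, 0, 0], [0, 0, 0], [0, 0, 0], [0, 0, 0], [0, 0, 0], [0, 0, 0], [0, 0, 0], [0, 0, 0], [0, 0, 0], [0, 0, 0], [0, 0, 0]]' --claw '[1, 1, 1, 1, 1, 1, 1, 1, 1, 1, 1]'

```text
clock: 14.3
position: [0.5395, 0.1408, 0.2222]
ee_rot: [-0.001, 0.708, 0.706, -0.003]
contact_force: [-0.8, -7.1, -0.9]
width: 0.0108
gripper_force: 29.8
```

carry_out --delta_pos '[[-0.002, -0.01, 0.006], [-0.004, -0.0207, 0.0129], [-0.004, -0.0406, 0.0271], [-0.004, -0.0596, 0.0424], [-0.004, -0.0777, 0.0589], [-0.004, -0.0947, 0.0764], [-0.004, -0.1107, 0.0949], [-0.004, -0.1255, 0.1143], [-0.004, -0.1391, 0.1345], [-0.004, -0.1455, 0.145], [-0.004, -0.1515, 0.1556], [-0.004, -0.1515, 0.1556]]' --turn '[[0, 0, 0], [0, 0, 0], [0, 0, 0], [0, 0, 0], [0, 0, 0], [0, 0, 0], [0, 0, 0], [0, 0, 0], [0, 0, 0], [0, 0, 0], [0, 0, 0], [0, 0, 0]]' --claw '[1, 1, 1, 1, 1, 1, 1, 1, 1, 1, 1, 1]'

```text
clock: 15.5
position: [0.4814, 0.1396, 0.1606]
ee_rot: [0.001, 0.708, 0.707, -0.001]
contact_force: [3.6, -7.0, -5.7]
width: 0.0102
gripper_force: 29.3
```

carry_out --delta_pos '[[-0.002, -0.005, 0.009], [-0.004, -0.009, 0.018], [-0.004, -0.014, 0.029], [-0.004, -0.0188, 0.0405], [-0.004, -0.02, 0.044], [-0.004, -0.02, 0.044]]' --turn '[[0, 0, 0], [0, 0, 0], [0, 0, 0], [0, 0, 0], [0, 0, 0], [0, 0, 0]]' --claw '[1, 1, 1, 1, 1, 1]'

```text
clock: 16.1
position: [0.4745, 0.1394, 0.1448]
ee_rot: [0.001, 0.708, 0.706, 0.001]
contact_force: [2.1, -3.6, 0.0]
width: 0.0108
gripper_force: 29.7
```

carry_out --delta_pos '[[0, -0.001, 0.003], [0, -0.002, 0.006], [0, -0.003, 0.009], [0, -0.003, 0.009]]' --turn '[[0, 0, 0], [0, 0, 0], [0, 0, 0], [0, 0, 0]]' --claw '[1, 1, 1, 1]'

```text
clock: 16.5
position: [0.473, 0.1393, 0.1408]
ee_rot: [0.0, 0.708, 0.706, 0.001]
contact_force: [3.4, -3.3, -1.2]
width: 0.0108
gripper_force: 29.4
```

carry_out --delta_pos '[[0, -0.001, 0.003], [0, -0.002, 0.006], [0, -0.002, 0.006]]' --turn '[[0, 0, 0], [0, 0, 0], [0, 0, 0]]' --claw '[1, 1, 1]'

```text
clock: 16.8
position: [0.4718, 0.1393, 0.1375]
ee_rot: [0.0, 0.708, 0.706, 0.0]
contact_force: [4.2, -3.6, -5.7]
width: 0.0108
gripper_force: 29.1
```

carry_out --delta_pos '[[0, -0.001, 0.003], [0, -0.002, 0.006], [0, -0.002, 0.006]]' --turn '[[0, 0, 0], [0, 0, 0], [0, 0, 0]]' --claw '[1, 1, 1]'

```text
clock: 17.1
position: [0.4715, 0.1393, 0.1362]
ee_rot: [0.001, 0.708, 0.706, 0.001]
contact_force: [3.0, -3.6, -0.3]
width: 0.0108
gripper_force: 29.6
```

carry_out --delta_pos '[[0, -0.001, 0.003], [0, -0.001, 0.004], [0, -0.001, 0.004]]' --turn '[[0, 0, 0], [0, 0, 0], [0, 0, 0]]' --claw '[1, 1, 1]'

```text
clock: 17.4
position: [0.4713, 0.1393, 0.1354]
ee_rot: [0.001, 0.708, 0.706, 0.001]
contact_force: [2.2, -2.8, 4.8]
width: 0.0109
gripper_force: 30.1
```

carry_out --delta_pos '[[0, 0, 0.002], [0, -0.001, 0.004], [0, -0.001, 0.004]]' --turn '[[0, 0, 0], [0, 0, 0], [0, 0, 0]]' --claw '[1, 1, 1]'

```text
clock: 17.7
position: [0.471, 0.1393, 0.1344]
ee_rot: [0.001, 0.708, 0.706, 0.001]
contact_force: [1.5, -3.3, 9.0]
width: 0.0105
gripper_force: 30.7
```

carry_out --delta_pos '[[0, 0, 0.002], [0, -0.001, 0.004], [0, -0.001, 0.004]]' --turn '[[0, 0, 0], [0, 0, 0], [0, 0, 0]]' --claw '[1, 1, 1]'

```text
clock: 18.0
position: [0.4708, 0.1394, 0.1337]
ee_rot: [0.001, 0.708, 0.706, 0.002]
contact_force: [-0.3, -4.7, 14.2]
width: 0.011
gripper_force: 31.1
```

carry_out --delta_pos '[[0, 0, 0.001], [0, 0, 0.002], [0, 0, 0.002]]' --turn '[[0, 0, 0], [0, 0, 0], [0, 0, 0]]' --claw '[1, 1, 1]'

```text
clock: 18.3
position: [0.4708, 0.1394, 0.1333]
ee_rot: [0.001, 0.708, 0.706, 0.002]
contact_force: [-0.1, -3.2, 17.2]
width: 0.0106
gripper_force: 31.5
```

carry_out --delta_pos '[[0, 0, 0.001], [0, 0, 0.001], [0, 0, 0.001], [0, 0, -0.002], [0, 0, -0.005], [0, 0, -0.005]]' --turn '[[0, 0, 0], [0, 0, 0], [0, 0, 0], [0, 0, 0], [0, 0, 0], [0, 0, 0]]' --claw '[1, 1, 1, 1, 1, 1]'

```text
clock: 18.9
position: [0.471, 0.1393, 0.1344]
ee_rot: [0.001, 0.708, 0.706, 0.002]
contact_force: [1.9, -3.2, 10.6]
width: 0.0112
gripper_force: 30.7
```

carry_out --delta_pos '[[0, 0, 0], [0, 0, 0], [0, 0, 0], [0, 0, 0], [0, 0, 0]]' --turn '[[0, 0, 0], [0, 0, 0], [0, 0, 0], [0, 0, 0], [0, 0, 0]]' --claw '[0.2, 0.2, 0.2, 0.2, 0.2]'

```text
clock: 19.4
position: [0.4696, 0.1394, 0.1321]
ee_rot: [-0.0, 0.708, 0.706, 0.0]
contact_force: [0.8, -0.1, -0.0]
width: 0.0343
gripper_force: 0.0
```

carry_out --delta_pos '[[0, 0, -0.03], [0, 0, -0.08], [0, 0, -0.16], [0, 0, -0.26], [0, 0, -0.36], [0, 0, -0.36], [0, 0, -0.36]]' --turn '[[0, 0, 0], [0, 0, 0], [0, 0, 0], [0, 0, 0], [0, 0, 0], [0, 0, 0], [0, 0, 0]]' --claw '[0.2, 0.2, 0.2, 0.2, 0.2, 0.2, 0.2]'

```text
clock: 20.1
position: [0.4703, 0.1393, 0.2779]
ee_rot: [0.001, 0.708, 0.706, 0.002]
contact_force: [-0.0, 0.7, -1.2]
width: 0.0341
gripper_force: 0.0
```

```bash
python3 - <<'E'
from h import *
s=st();print(s['position'],s['contact_force'].round(1))
im=manip.get_image("side");cv2.imwrite('pics/s5.png',cv2.resize(im['image'][140:320,200:400,::-1],None,fx=3,fy=3))
im=manip.get_image("wrist")
for c in ["wrist","side"]:
    for n in ["handle","knee_bar"]: print(c,n,[(np.round(d['point'],4).tolist(),round(d['score'],2)) for d in manip.place_of(c,n)[:2]])
E
```

```text
[0.47027817 0.13934391 0.27793861] [-0.   0.7 -1.2]
wrist handle [([0.4692, 0.1409, 0.145], 0.95)]
wrist knee_bar [([0.4635, -0.0591, 0.0947], 0.9)]
side handle [([0.4712, 0.1353, 0.1476], 0.9)]
side knee_bar [([0.4609, -0.0566, 0.0942], 0.64)]
```

View pics/s5.png

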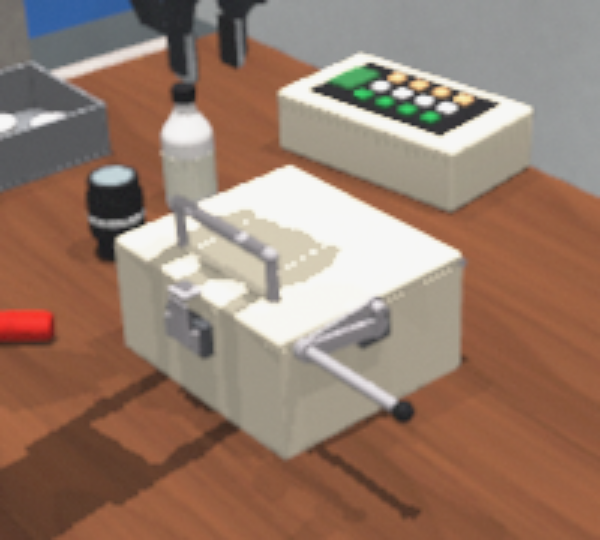

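The side crop shows the lid shut flat, with the catch engaged at (185,310) and the stay folded at (340,330). The gripper is clear.

```bash
python3 -c "
from rig import manip
print(manip.sign_off())"
```

```text
the job is handed in; nothing more can be done
None
```

The stay is unlocked and folded, the lid is lowered and pressed home to about 18 N (17.2 N at the last reading before a final small press), and the job is handed in with the gripper clear; the judge returned no verdict.

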